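# Lock the rolling-height stop on the pastry bench

## Task

Two rolling-height stops stand beside the dough tray; each has a hexagonal setting nut on an upright stud and a T-handled lock nut above it. On one stop the lock nut is still backed off, with a gap over the setting nut: run that lock nut down clockwise until it meets the setting nut, tighten it against it by about another 15 degrees so that it is firmly hand-tight, then let go. Do not turn the setting nut under it, and leave the lock nut of the other stop tight.

Things in the scene. Friction and masses are not known exactly. Their poses are not given: they have to be found in the camera images.
- lock_nut_grip (a point): Point on the turning axis of the backed-off lock nut: bright aluminium, round hub 29 mm across, 8 mm high, under an upright bar 62 long, 13 thick, 37 high (mm). Point 12 mm below the bar's top, 25 above the hub, 33 above the nut's underside. x along the bar, y across its 13 mm, z up; turns and sinks with the nut (69 mm above the table when the nuts meet). Left or right stop, varies.
- lock_nut (a joint): Angle of that nut, rad, growing clockwise seen from above: 0 where it first meets the setting nut, -1.15 to -0.6 at the start (one grasp is enough). Sinks 6.4 mm per rad, by turning only. Free turning takes 0.15 N m; past 0 it is springy, about 2 N m per rad more, up to a firm stop at 0.5. Let go, it may ease back a little but stays down. At 0 the bar lies along the foot's long side.
- setting_nut (a joint): Angle (rad, 0 at the start) of the steel hexagonal setting nut under that lock nut: 42 mm across corners, 14 mm high, top 36 mm above the table, on the stud in the middle of a dark steel foot 120 x 64 x 22 mm fixed to the bench. Stiff (0.25 N m), not dragged by the lock nut. Must not be turned.
- other_lock_nut (a joint): Angle (rad, growing clockwise) of the identical lock nut on the other, identical stop across the tray, about 0.34 to 0.52 m away: 0, already down and locked, its bar along its foot, no gap. Leave it.
Things that resemble listed ones, but are neither listed nor needed, are in the scene too. What is shaped like the part that bears lock_nut_grip but purple is not meant. Leave any orange look-alike of the part that bears other_lock_nut alone.

How it is judged:
On the way:
1. the loose lock nut is tightened against the setting nut, at least 0.1 rad (6 degrees) past first meeting it, for 0.2 s (value of joint lock_nut above 0.1 rad), for 0.2 s.
At the end, for the whole second after the job is handed in: The lock nut has been tightened and still sits down on the setting nut (its angle above -0.1 rad) and is still; the setting nut is within 0.17 rad (10 degrees) of its start; the other stop's lock nut is within 0.17 rad of tight (value of joint lock_nut above -0.1 rad and velocity of joint lock_nut between -0.1 and 0.1 rad/s and value of joint setting_nut between -0.17 and 0.17 rad and value of joint other_lock_nut above -0.17 rad); the robot touches nothing.
It fails at once if the setting nut is turned by more than 0.17 rad (10 degrees) (value of joint setting_nut below -0.17 rad or value of joint setting_nut above 0.17 rad).
It fails at once if the other stop's lock nut is loosened by more than 0.17 rad (10 degrees) (value of joint other_lock_nut below -0.17 rad).
It also fails if it takes over 32 s, if anything falls off the work surface, if the arm or the gripper's body presses on something with over 40 N, if the wrist force passes 120 N, or if a joint passes its speed limit or range.

## Robot

A 6-joint arm with a two-finger parallel gripper is mounted at the origin on the work surface. World frame = base frame: x ahead of the robot, y to its left, z up, the work surface at z = 0. Lengths are in m, angles in rad, forces in N, time in s.
With the tool pointing down it reaches from about 0.225 to 0.875 m from the base axis. Payload 3.4 kg.
Tool frame: the origin (TCP) lies between the finger pads; the fingertips stand 22 mm ahead of it and the grasp point (between the pads) lies 3 mm ahead of it; z points along the fingers, y is the line along which they close (so a half turn about z gives the same grasp; the last joint's range is limited). The gripper opens to 85 mm and grips with 20 to 120 N. Pads are 22 mm wide; open, the fingers measure 114 mm over their backs; the gripper's body (76 mm by 85 mm) begins 54 mm behind the grasp point. The pads swing forward as they close: fully open they stand 13 mm farther back than shut.
Start: joints at [1.22, 0.276, 1.505, -0, 1.361, -0.121], TCP at [0.131, 0.56, 0.253] pointing down, gripper open.
Joint ranges: [-2.89, 2.89], [-0.75, 2.08], [0.22, 2.7], [-1.18, 4.32], [0.11, 2.71], [-2.7, 2.7]. Speed limits (rad/s): [2.57, 2.57, 3.14, 3.14, 3.14, 3.14].

## Interface

Orientations are given as a unit quaternion [w, x, y, z].
In Python, from plant import r gives the robot as it stands.
- The arm moves only by the shell command python3 -m creep 'ROWS' [OPENING]. ROWS is text: rows parted by semicolons, each of 6 numbers parted by spaces: the shift along the world's x, y, z normalised to -1 to 1, where 1 is 0.03 m, then the turn, a rotation vector about the world's x, y, z normalised to -1 to 1, where 1 is 0.08 rad. A call has 1 to 5 rows; each row shifts and turns the commanded pose from where the row before left it; what a row does not reach is not made up. A row lasts 1/10 s, in which the tool goes at most 50 mm and 8.59 degrees, less where a joint would pass 70% of its speed; a pose out of reach is approached as far as the arm can. A call with a number of a shift or a turn outside -1 to 1 is refused whole. A call with a gripper value outside its range is refused whole. OPENING is the gripper command: -1 is shut, 1 is fully open, values between are in proportion, set as the call begins (- or left out, the last holds). The fingers move at their own pace and stop on an object; the grip force is fixed at half the most. Time passes only in rows, so rows that do not move let the fingers close. It gives the time, the measured TCP pose, the force, the opening and the grip force at its end, in the units of the state.
- r.read_state(): the state, without advancing time (a new reading comes with each control period).
- r.get_image(name): name is "scene" or "top" or "wrist"; returns a dict with "img" (384x512x3 uint8, blue, green, red), "K" (3x3 intrinsics, pixels), "rvec" (rotation vector, rad) and "tvec" (3), from world to camera coordinates, as OpenCV has them. Camera axes: x right, y down, z forward; pixel columns grow to the right and rows downward; lengths in m; the calibration is good to about 2 mm. The wrist camera is an equidistant fisheye: a pixel r from the principal point sees the ray r / f radians off the axis. A picture is of the moment at which its call begins. There is no depth.
- r.sign_off(): hands the job in; it is judged then, once.
The state is a dict: "time": time; "joint_positions": joint angles; "joint_velocities": joint speeds; "joint_efforts": joint torques, N m; "tcp_pos": TCP position; "eef_rot": TCP orientation; "contact_force": force on the tool from outside, world axes, zero at the start; "wrist_torque": the same for the moment, N m; "grip_width": finger opening in m; "finger_force": force on a finger pad.
Only numpy, scipy, OpenCV 4.12 (cv2) and the standard library are available. Lean on these libraries where they do the work, as an engineer would, in place of code of your own. Each camera call takes 0.05 s, during which the arm holds its last target. There are 200 camera calls.

## Working session

There is one attempt and no reset: what is moved stays moved. The work goes in short steps, Python scripts to look and compute and a shell command to move; the robot and the scene stay as the last step left them, time stands still between calls to the robot, and variables do not carry over. Pictures are saved under pics/ and viewed, at most 10 in all, crops included, and the job is handed in when it is done.

```bash
mkdir -p pics; python3 - <<'E'
from plant import r
import cv2, numpy as np, pickle
d={n:r.get_image(n) for n in("scene","top")}
pickle.dump(d,open('d.pkl','wb'))
cv2.imwrite('pics/a.png',cv2.resize(d['top']['img'],(800,600)))
cv2.imwrite('pics/b.png',cv2.resize(d['scene']['img'],(800,600)))
print(r.read_state()); print({n:(v['K'],v['rvec'],v['tvec']) for n,v in d.items()})
E
```

```text
{'time': 0.1, 'joint_positions': array([ 1.21999897e+00,  2.76523271e-01,  1.50597216e+00, -2.01052446e-05,
        1.36068477e+00, -1.20962827e-01]), 'joint_velocities': array([-0.0006345 , -0.00334594, -0.00583611, -0.00049574,  0.00094742,
        0.00069368]), 'joint_efforts': array([ 1.33960122e-03, -4.17707276e+01, -2.46402383e+01, -3.12928587e-04,
        5.67367708e-03,  3.59968396e-06]), 'tcp_pos': array([0.13084209, 0.55949013, 0.25254471]), 'eef_rot': array([-1.75946459e-04,  1.14662371e-01,  9.93404203e-01, -7.74091311e-04]), 'contact_force': array([ 0.04744101, -0.32265487,  0.57029697]), 'wrist_torque': array([ 0.00073989, -0.02978814,  0.03241523]), 'finger_force': 0.0, 'grip_width': 0.085172555631712}
{'scene': (array([[365.26473551,   0.        , 261.1688713 ],
       [  0.        , 365.26473551, 190.11318957],
       [  0.        ,   0.        ,   1.        ]]), array([ 1.26050187,  2.00625375, -1.10273908]), array([ 0.17103594, -0.15653436,  1.34418117])), 'top': (array([[352.50116655,   0.        , 251.82657481],
       [  0.        , 352.50116655, 199.12778211],
       [  0.        ,   0.        ,   1.        ]]), array([ 2.18587097, -2.16202068,  0.10242232]), array([0.01092883, 0.4543636 , 1.03504011]))}
```

View pics/a.png

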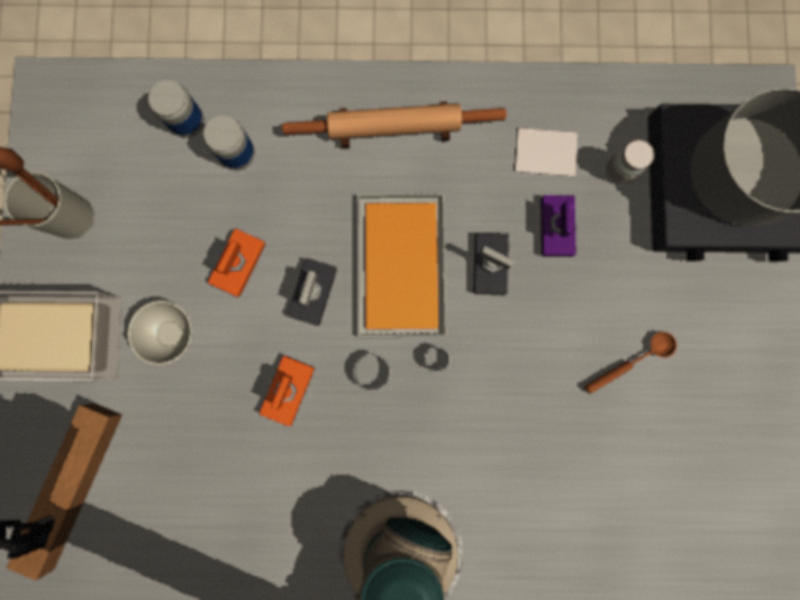

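View pics/b.png

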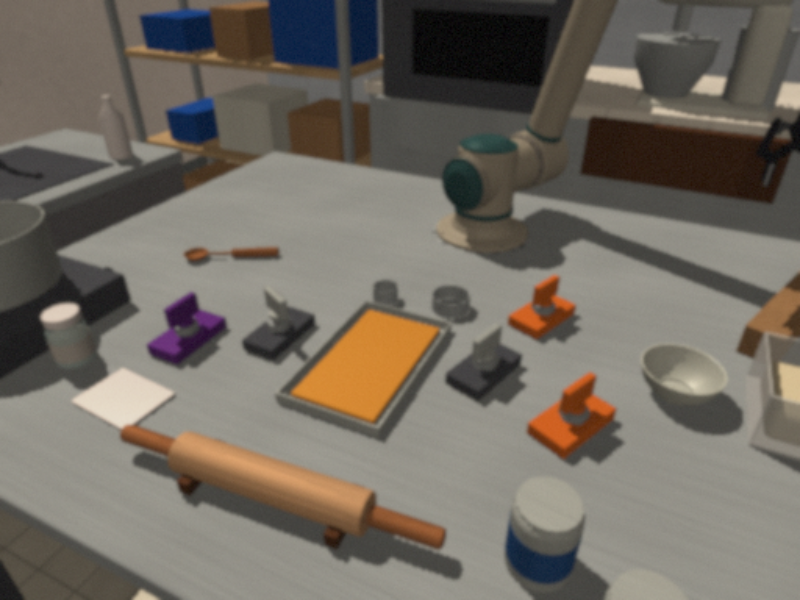

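The right-hand dark stop, near (490,264) in the top view, has its bar askew to the foot, so it is the loose one. The left stop, near (310,290), has its bar along its foot. The purple and orange stops are decoys.

```bash
cat > h.py <<'E'
import cv2, numpy as np
def ray(d,uv,z,fish=False):
    uv=np.asarray(uv,float).reshape(-1,2); K=d['K']; R=cv2.Rodrigues(np.array(d['rvec']))[0]; t=np.array(d['tvec']).ravel()
    x=(uv-[K[0,2],K[1,2]])/[K[0,0],K[1,1]]
    if fish:
        th=np.linalg.norm(x,axis=1,keepdims=True); x=x/np.maximum(th,1e-9); v=np.hstack([x*np.sin(th),np.cos(th)])
    else: v=np.hstack([x,np.ones((len(x),1))])
    c=-R.T@t; w=v@R
    return c+w*((z-c[2])/w[:,2:3])
E
python3 - <<'E'
import pickle,cv2,numpy as np
from h import ray
d=pickle.load(open('d.pkl','rb'))['top']; im=d['img']
x0,y0,x1,y1=280,140,340,200
c=im[y0:y1,x0:x1]; g=c.max(2)
print(np.percentile(g,[5,25,50,75,95]))
dark=(g<75).astype(np.uint8)
cv2.imwrite('pics/c.png',np.hstack([cv2.resize(c,None,fx=6,fy=6),cv2.resize(cv2.merge([dark*255]*3),None,fx=6,fy=6,interpolation=0)]))
dark=cv2.morphologyEx(dark,cv2.MORPH_OPEN,np.ones((7,7)))
cs=max(cv2.findContours(dark,0,2)[0],key=cv2.contourArea)
b=cv2.boxPoints(cv2.minAreaRect(cs))+[x0,y0]
P=ray(d,b,.022);print(b,P,P.mean(0)); print(np.linalg.norm(P-np.roll(P,1,0),axis=1))
E
```

```text
[ 54.  74. 139. 143. 147.]
[[299. 149.]
 [324. 149.]
 [324. 187.]
 [299. 187.]] [[ 0.60852391 -0.12558995  0.022     ]
 [ 0.60937589 -0.20148501  0.022     ]
 [ 0.49313276 -0.20053449  0.022     ]
 [ 0.4923004  -0.12540801  0.022     ]] [ 0.55083324 -0.16325436  0.022     ]
[0.11622365 0.07589984 0.11624701 0.07513109]
```

View pics/c.png

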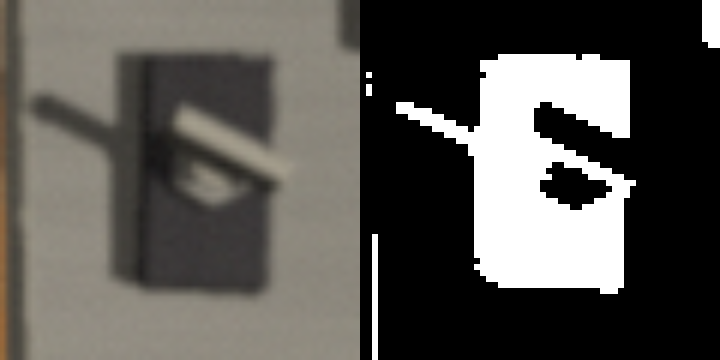

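The crop shows the foot's top face with corners at crop pixels (150,55), (272,55), (268,292) and (140,290). The bar's top runs from (180,113) to (287,172), about 60° short of lying along the foot.

```bash
python3 - <<'E'
import pickle,numpy as np
from h import ray
d=pickle.load(open('d.pkl','rb'))['top']
o=np.array([280,140])
f=ray(d,np.array([[150,55],[272,55],[268,292],[140,290]])/6-.5+o,.022)
print(f,f.mean(0))
b=ray(d,np.array([[180,113],[287,172]])/6-.5+o,.087)
print(b,b.mean(0),np.linalg.norm(b[0]-b[1]))
v=b[0]-b[1];a=f[0]+f[1]-f[2]-f[3];print(np.degrees([np.arctan2(v[1],v[0]),np.arctan2(a[1],a[0])]))
E
```

```text
[[ 0.60974139 -0.14228873  0.022     ]
 [ 0.6104345  -0.20402374  0.022     ]
 [ 0.48960668 -0.20100635  0.022     ]
 [ 0.48990556 -0.13691998  0.022     ]] [ 0.54992203 -0.1710597   0.022     ]
[[ 0.56623679 -0.14660327  0.087     ]
 [ 0.53851194 -0.19701217  0.087     ]] [ 0.55237436 -0.17180772  0.087     ] 0.05753020516654798
[61.18924772 -1.99571477]
```

```bash
python3 -m creep '0.56 -0.97 -0.084 0 0 -0.92;0.56 -0.97 -0.084 0 0 -0.92;0.56 -0.97 -0.084 0 0 -0.92;0.56 -0.97 -0.084 0 0 -0.92;0.56 -0.97 -0.084 0 0 -0.92'
python3 -m creep '0.56 -0.97 -0.084 0 0 -0.92;0.56 -0.97 -0.084 0 0 -0.92;0.56 -0.97 -0.084 0 0 -0.92;0.56 -0.97 -0.084 0 0 -0.92;0.56 -0.97 -0.084 0 0 -0.92'
python3 -m creep '0.56 -0.97 -0.084 0 0 -0.92;0.56 -0.97 -0.084 0 0 -0.92;0.56 -0.97 -0.084 0 0 -0.92;0.56 -0.97 -0.084 0 0 -0.92;0.56 -0.97 -0.084 0 0 -0.92'
python3 -m creep '0.56 -0.97 -0.084 0 0 -0.92;0.56 -0.97 -0.084 0 0 -0.92;0.56 -0.97 -0.084 0 0 -0.92;0.56 -0.97 -0.084 0 0 -0.92;0.56 -0.97 -0.084 0 0 -0.92'
python3 -m creep '0.56 -0.97 -0.084 0 0 -0.92;0.56 -0.97 -0.084 0 0 -0.92;0.56 -0.97 -0.084 0 0 -0.92;0.56 -0.97 -0.084 0 0 -0.92;0.56 -0.97 -0.084 0 0 -0.92'
python3 -m creep '0 0 0 0 0 0;0 0 0 0 0 0;0 0 0 0 0 0'
python3 - <<'E'
from plant import r
import cv2, pickle
s=r.read_state();print(s['joint_positions'],s['eef_rot'])
d=r.get_image('wrist');pickle.dump(d,open('w.pkl','wb'));print(d['K'],d['img'].shape)
cv2.imwrite('pics/w.png',d['img'])
E
```

```text
time: 0.6
tcp_pos: [0.2153, 0.413, 0.2402]
eef_rot: [-0.0, 0.296, 0.955, -0.0]
contact_force: [0.6, 0.8, 0.6]
grip_width: 0.0854
finger_force: 0.0
time: 1.1
tcp_pos: [0.2992, 0.2676, 0.2278]
eef_rot: [-0.0, 0.466, 0.885, -0.0]
contact_force: [0.6, 0.2, 0.0]
grip_width: 0.0856
finger_force: 0.0
time: 1.6
tcp_pos: [0.3832, 0.1221, 0.2152]
eef_rot: [-0.0, 0.62, 0.785, -0.0]
contact_force: [-0.4, 0.5, 0.4]
grip_width: 0.0858
finger_force: 0.0
time: 2.1
tcp_pos: [0.4672, -0.0234, 0.2025]
eef_rot: [-0.0, 0.753, 0.658, -0.0]
contact_force: [0.5, 0.8, 0.2]
grip_width: 0.0856
finger_force: 0.0
time: 2.6
tcp_pos: [0.5512, -0.1688, 0.1897]
eef_rot: [-0.0, 0.861, 0.509, -0.0]
contact_force: [0.2, 0.5, -0.1]
grip_width: 0.0855
finger_force: 0.0
time: 2.9
tcp_pos: [0.5501, -0.1667, 0.19]
eef_rot: [-0.001, 0.86, 0.511, -0.0]
contact_force: [-0.3, -0.4, -0.4]
grip_width: 0.0853
finger_force: 0.0
[-4.15388253e-01  3.18242367e-01  1.60599711e+00  3.71794007e-04
  1.21909914e+00  8.27488611e-02] [-8.12204872e-04  8.59622440e-01  5.10929024e-01 -3.64493024e-04]
[[297.31863964   0.         257.01309093]
 [  0.         297.31863964 195.03039434]
 [  0.           0.           1.        ]] (384, 512, 3)
```

View pics/w.png

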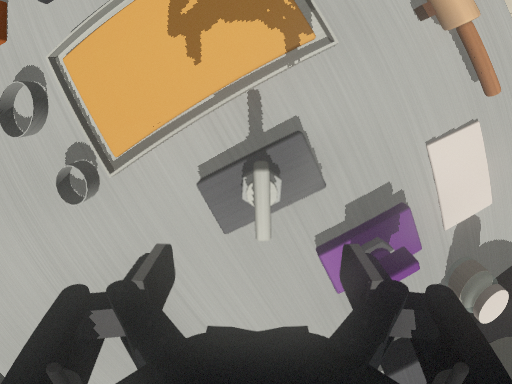

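The wrist view shows the loose bar running nearly vertically at about (262,165)–(263,240), on its dark foot. The purple decoy lies to its right. I'll zoom in and project it.

```bash
python3 - <<'E'
import pickle,numpy as np,cv2
from h import ray
d=pickle.load(open('w.pkl','rb'))
cv2.imwrite('pics/wc.png',cv2.resize(d['img'][120:250,190:335],None,fx=4,fy=4,interpolation=cv2.INTER_CUBIC))
f=ray(d,[[302,131],[326,185],[224,234],[198,183]],.022,True)
print(f,f.mean(0))
E
```

```text
[[ 0.6123127  -0.14119163  0.022     ]
 [ 0.60977585 -0.20170428  0.022     ]
 [ 0.49108556 -0.19863503  0.022     ]
 [ 0.49616567 -0.1375467   0.022     ]] [ 0.55233494 -0.16976941  0.022     ]
```

View pics/wc.png

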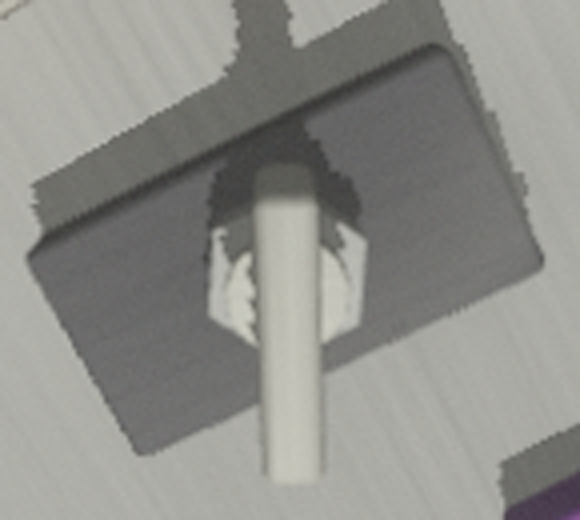

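The crop shows the bar's top face with its midline from crop pixel (287,197) to (296,480).

```bash
python3 - <<'E'
import pickle,numpy as np,cv2
from h import ray
from scipy.spatial.transform import Rotation as R
d=pickle.load(open('w.pkl','rb'))
for z in(.086,.089):
    b=ray(d,np.array([[287,197],[296,480]])/4-.375+[190,120],z,True);v=b[0]-b[1]
    print(b.mean(0),np.linalg.norm(v),np.degrees(np.arctan2(v[1],v[0])))
from plant import r
q=r.read_state()['eef_rot'];m=R.from_quat(q,scalar_first=True).as_matrix();print(m, np.degrees(np.arctan2(m[1,1],m[0,1])))
E
```

```text
[ 0.55151587 -0.17058716  0.086     ] 0.059825596981716536 63.48872317811999
[ 0.55194856 -0.16967243  0.089     ] 0.05902765447561554 63.488723178119955
[[ 4.77587498e-01  8.78583682e-01 -9.46251071e-04]
 [ 8.78584170e-01 -4.77586971e-01  7.35356361e-04]
 [ 1.94154917e-04 -1.18255822e-03 -9.99999282e-01]] -28.527943311027144
```

```bash
python3 -m creep '0.05 -0.1 -0.6 0 0 0.2;0 0 -0.8 0 0 0;0 0 -0.8 0 0 0;0 0 -0.8 0 0 0;0 0 -0.6 0 0 0' 0.3
python3 -m creep '0 0 0 0 0 0;0 0 0 0 0 0'
python3 -m creep '0 0 0 0 0 0;0 0 0 0 0 0;0 0 0 0 0 0;0 0 0 0 0 0;0 0 0 0 0 0' -1
python3 -m creep '0 0 0 0 0 0;0 0 0 0 0 0;0 0 0 0 0 0'
python3 - <<'E'
from plant import r
import cv2
s=r.read_state();print(s['wrist_torque'],s['eef_rot'])
cv2.imwrite('pics/w2.png',r.get_image('wrist')['img'])
E
```

```text
time: 3.45
tcp_pos: [0.5514, -0.1691, 0.0814]
eef_rot: [-0.001, 0.855, 0.518, -0.0]
contact_force: [0.6, -0.5, 0.1]
grip_width: 0.0555
finger_force: 0.0
time: 3.65
tcp_pos: [0.5524, -0.1699, 0.0828]
eef_rot: [0.0, 0.855, 0.518, 0.0]
contact_force: [0.2, -0.3, 0.1]
grip_width: 0.0554
finger_force: 0.0
time: 4.15
tcp_pos: [0.5525, -0.1705, 0.0835]
eef_rot: [0.0, 0.856, 0.517, 0.0]
contact_force: [-2.2, 2.3, 5.7]
grip_width: 0.0121
finger_force: 59.1
time: 4.45
tcp_pos: [0.5525, -0.1705, 0.0835]
eef_rot: [0.0, 0.856, 0.517, 0.0]
contact_force: [-1.1, 0.5, 6.0]
grip_width: 0.0117
finger_force: 59.1
[ 0.18374231  0.27606431 -0.00326216] [1.81105593e-04 8.55744472e-01 5.17398576e-01 2.81465649e-04]
```

View pics/w2.png

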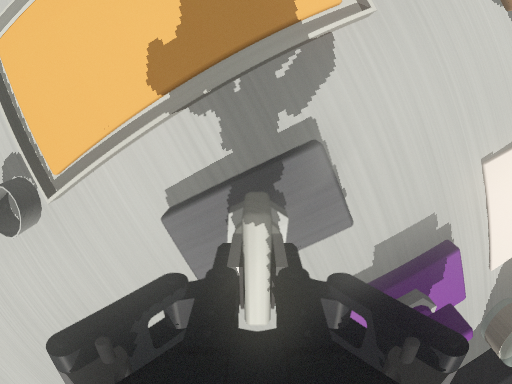

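The bar sits centred between the pads at about (258,260), and the grip force is 59 N. Next I turn it clockwise, following the sink.

```bash
python3 -m creep '0 0 -0.017 0 0 -1;0 0 -0.017 0 0 -1;0 0 -0.017 0 0 -1'
python3 -m creep '0 0 -0.017 0 0 -1;0 0 -0.017 0 0 -1;0 0 -0.017 0 0 -1;0 0 -0.017 0 0 -1'
python3 -m creep '0 0 -0.017 0 0 -1;0 0 -0.017 0 0 -1;0 0 -0.017 0 0 -1;0 0 -0.017 0 0 -1;0 0 -0.017 0 0 -1'
python3 -m creep '0 0 0 0 0 0;0 0 0 0 0 0'
python3 - <<'E'
from plant import r
s=r.read_state();print(s['wrist_torque'],s['eef_rot'])
E
```

```text
time: 4.8
tcp_pos: [0.5527, -0.1706, 0.082]
eef_rot: [0.0, 0.912, 0.41, 0.0]
contact_force: [-1.2, 0.5, 5.3]
grip_width: 0.0121
finger_force: 59.2
time: 5.2
tcp_pos: [0.5528, -0.1708, 0.08]
eef_rot: [0.001, 0.966, 0.259, 0.001]
contact_force: [-1.2, 0.8, 5.2]
grip_width: 0.0119
finger_force: 59.2
time: 5.7
tcp_pos: [0.5529, -0.1711, 0.0774]
eef_rot: [0.001, 0.998, 0.063, 0.001]
contact_force: [-1.7, -1.6, 4.9]
grip_width: 0.0122
finger_force: 59.1
time: 5.9
tcp_pos: [0.5529, -0.1711, 0.0774]
eef_rot: [0.001, 0.998, 0.064, 0.001]
contact_force: [-1.5, -0.3, 4.8]
grip_width: 0.0118
finger_force: 59.1
[-0.12244445  0.25855441 -0.17782927] [6.34963791e-04 9.97967330e-01 6.37202844e-02 7.28074149e-04]
```

```bash
t(){ python3 -c "
from plant import r
s=r.read_state();print('T',s['wrist_torque'][2],s['eef_rot'][2])"; }
python3 -m creep '0 0 -0.017 0 0 -1;0 0 0 0 0 0' | grep pos; t
python3 -m creep '0 0 -0.017 0 0 -1;0 0 0 0 0 0'| grep pos; t
python3 -m creep '0 0 -0.017 0 0 -1;0 0 0 0 0 0'| grep pos; t
python3 -m creep '0 0 -0.017 0 0 -1;0 0 0 0 0 0'| grep pos; t
python3 -m creep '0 0 -0.017 0 0 -1;0 0 0 0 0 0'; t
```

```text
tcp_pos: [0.5529, -0.1712, 0.0768]
T -0.2479164820149426 0.023418291811089488
tcp_pos: [0.5529, -0.1713, 0.0763]
T -0.1255828841544258 -0.01657423825529947
tcp_pos: [0.5529, -0.1713, 0.0759]
T -0.04037422933259513 -0.056264195809227945
tcp_pos: [0.5529, -0.1714, 0.0755]
T 0.09900374130318312 -0.09585814466360783
time: 6.9
tcp_pos: [0.5529, -0.1715, 0.0751]
eef_rot: [0.001, 0.991, -0.135, 0.001]
contact_force: [-1.9, -1.2, 7.1]
grip_width: 0.0114
finger_force: 59.5
T 0.24797399438168738 -0.13530008238555372
```

```bash
python3 -m creep '0 0 -0.01 0 0 -0.5;0 0 0 0 0 0;0 0 0 0 0 0;0 0 0 0 0 0'
python3 - <<'E'
from plant import r
import cv2
s=r.read_state();print(s['wrist_torque'],s['eef_rot'])
d=r.get_image('wrist')
cv2.imwrite('pics/w3.png',d['img'])
E
```

```text
time: 7.3
tcp_pos: [0.5529, -0.1715, 0.0749]
eef_rot: [0.001, 0.988, -0.154, 0.001]
contact_force: [-2.0, -1.7, 8.6]
grip_width: 0.0123
finger_force: 59.8
[-0.12259453  0.35944738  0.34233233] [ 1.03437083e-03  9.87998867e-01 -1.54455165e-01  8.77671659e-04]
```

View pics/w3.png

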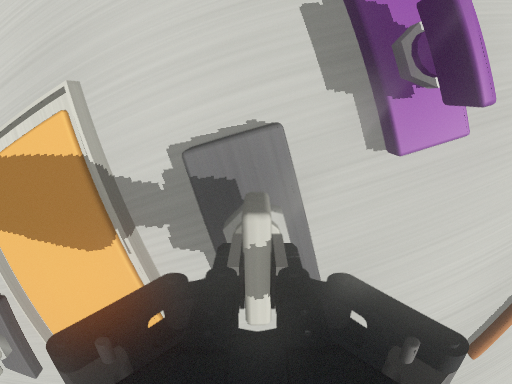

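The bar still lies straight in the pads. The foot now sits about 16° the other way, so the nut is roughly 0.27 rad past meeting, which the torque rise also suggests. Time to release and lift.

```bash
python3 -m creep '0 0 0 0 0 0;0 0 0 0 0 0;0 0 0 0 0 0;0 0 0 0 0 0;0 0 0 0 0 0' 0.3
python3 -m creep '0 0 0.4 0 0 0;0 0 0.7 0 0 0;0 0 0.9 0 0 0;0 0 1 0 0 0;0 0 1 0 0 0'
python3 -m creep '0 0 0 0 0 0;0 0 0 0 0 0;0 0 0 0 0 0'
python3 - <<'E'
from plant import r
import cv2
d=r.get_image('wrist')
cv2.imwrite('pics/w4.png',d['img'])
E
```

```text
time: 7.85
tcp_pos: [0.5524, -0.1705, 0.0732]
eef_rot: [-0.0, 0.988, -0.155, -0.0]
contact_force: [0.0, -0.8, 0.5]
grip_width: 0.0553
finger_force: 0.0
time: 8.35
tcp_pos: [0.5524, -0.1705, 0.1953]
eef_rot: [0.0, 0.988, -0.155, 0.0]
contact_force: [0.2, -0.8, 0.3]
grip_width: 0.0552
finger_force: 0.0
time: 8.65
tcp_pos: [0.5518, -0.1703, 0.1927]
eef_rot: [-0.0, 0.988, -0.155, -0.001]
contact_force: [-0.1, -0.5, 0.1]
grip_width: 0.0554
finger_force: 0.0
```

View pics/w4.png

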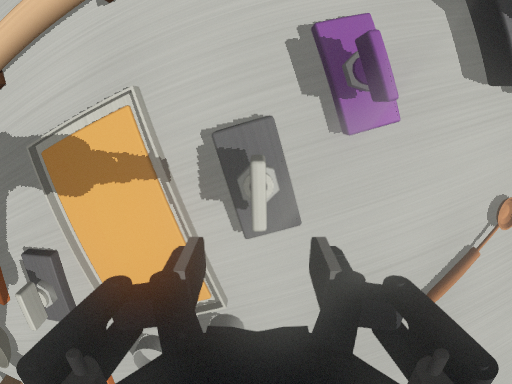

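After release the bar at (258,158)–(260,230) still stands about 15° clockwise past its foot. The nut is tight and the gripper is clear.

```bash
python3 -c "
from plant import r
print(r.sign_off())"
```

```text
the job is handed in; nothing more can be done
None
```

The right stop's lock nut is run down and tightened about 15° past first meeting the setting nut, then released with the gripper lifted clear; I touched neither the setting nut nor the other stop, and the job was handed in just after 8.65 s (no verdict was returned).

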